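# Replant the countertop herb garden and set its grow light

### The arm

A 6-joint arm with a two-finger parallel gripper is mounted at the origin on the work surface. World frame = base frame: x ahead of the robot, y to its left, z up, the work surface at z = 0. Lengths are in mm, angles in rad, forces in N, time in s.
With the tool pointing down it reaches from about 300 to 775 mm from the base axis. Payload 14.6 kg.
Tool frame: the origin (TCP) lies on the centre line of the jaws, within the pads' length; the fingertips stand 8 mm ahead of it and the grasp point (between the pads) lies 11 mm behind it; z points along the fingers, y is the line along which they close (so a half turn about z gives the same grasp; the last joint's range is limited). The gripper opens to 94 mm and grips with 3 to 60 N. Pads are 16 mm wide; open, the fingers measure 119 mm over their backs; the gripper's body (75 mm by 177 mm) begins 78 mm behind the grasp point.
Start: joints at [1.111, 0.3, 1.521, -0, 1.321, -0.067], TCP at [210.524, 508.103, 213.446] pointing down, gripper open.
Joint ranges: [-3.03, 3.03], [-0.79, 2.21], [0.23, 2.52], [-1.04, 4.18], [0, 3.07], [-2.55, 2.55]. Speed limits (rad/s): [2.22, 2.22, 2.57, 3.14, 3.14, 3.14].

### API

Orientations are given as [roll, pitch, yaw] about the fixed x, y, z axes, in that order (R = Rz(yaw) Ry(pitch) Rx(roll)).
In Python, from cell import manip gives the robot as it stands.
- The arm moves only by the tool jog_arm, never from a script. Its argument "rows" is one flat list of numbers, 7 for each row, row after row: the shift along the world's x, y, z in cm, then the turn, a rotation vector about the world's x, y, z in rad, then the closure, from 0 (fully open) to 1 (shut). In form: [dx, dy, dz, rx, ry, rz, fingers, dx, dy, dz, rx, ry, rz, fingers, ...]. A call has 1 to 20 rows; each row shifts and turns the commanded pose from where the row before left it; what a row does not reach is not made up. A row lasts 1/12 s, in which the tool goes at most 41.7 mm and 7.16 degrees, less where a joint would pass 70% of its speed; a pose out of reach is approached as far as the arm can. A call with a gripper value outside its range is refused whole. The fingers move at their own pace and stop on an object; "newtons" is the grip in N (left out, the last holds). Time passes only in rows, so rows that do not move let the fingers close. It gives the time, the measured TCP pose, the force, the opening and the grip force at its end, in the units of the state.
- manip.read_state(): the state, without advancing time (a new reading comes with each control period).
- manip.camera(name): name is "scene" or "top" or "wrist"; returns (picture, depth): 384x512x3 uint8, blue, green, red; 384x512 float32, mm along the optical axis (not along the pixel's ray), 0 where there is no reading.
- manip.camera_model(name): a dict with "K" (3x3 intrinsics, pixels), "R" (3x3) and "t" (3): a world point X has camera coordinates R X + t. Camera axes: x right, y down, z forward; pixel columns grow to the right and rows downward; lengths in mm; the calibration is good to about 2 mm. A picture is of the moment at which its call begins: read the wrist's pose just before it. camera_model takes no time and is no camera call; for the wrist camera it gives the pose at the moment of the call.
- manip.sign_off(): hands the job in; it is judged then, once.
The state is a dict: "clock": time; "joints": joint angles; "qd": joint speeds; "effort": joint torques, N m; "eef_pos": TCP position; "eef_rot": TCP orientation; "wrist_force": force on the tool from outside, world axes, zero at the start; "moment": the same for the moment, N m; "finger_gap": finger opening in mm; "finger_force": force on a finger pad.
Only numpy, scipy, OpenCV 4.12 (cv2) and the standard library are available. Lean on these libraries where they do the work, as an engineer would, in place of code of your own. Each camera call takes 0.05 s, during which the arm holds its last target. There are 200 camera calls.

### The job

Put the two new seed pods, one after the other, upright and fully down into the two empty holes of the herb garden (either pod in either hole) and let go of them. Then, with its red cam lever still open, take hold of the grow light by its grip arm and lever together, raise it until the top of its black clamp meets the underside of the yellow ring on the post, and there squeeze the cam lever fully closed against the grip arm. Finish while still holding the light like that: do not let go at the end; leave the growing herbs and everything else on the counter where they are.

Things in the scene. Friction and masses are not known exactly. Their poses are not given: they have to be found in the camera images.
- planter: Countertop herb garden, fixed: white tank 160 mm (x) by 340 mm (y), deck 75 mm above the counter. Origin: centre of its underside; turned only about z. Four round holes, 36 mm across, straight through the 20 mm deck, at x -35 mm, y +115, +45, -25, -95 mm: two hold herbs, two are empty. The axes of light, ring, holes and herbs are parallel to its axes.
- post_top (a point): Top of the round aluminium post, 16 mm thick, that stands upright on the planter at x +50, y -150 mm and ends 326 mm above the counter. The grow light slides up and down on it. Just above the deck a grey sleeve 26 mm across is its lower stop.
- gap_a: First empty planting hole, with a black rubber gasket (47 mm across, seen only, nothing to bump into) round it. Origin: centre of the hole at the deck's top face, 75 mm above the counter.
- gap_b: Second empty planting hole, same as gap_a.
- pod_a: New seed pod, upright on the counter, 45 g, round. Origin: centre of its underside. Black tapered cup 24 to 29 mm across, 35 mm high; flange 42 mm across from 35 to 40 mm; orange dome 32 mm across from 40 to 76 mm, straight up to 71 mm. Grip the dome, fingertips above the flange. Fully down in a hole, the flange lies on the deck, the origin 35 mm below the deck's top.
- pod_b: The other new seed pod, same as pod_a; either may go in either empty hole.
- herb_a: Growing herb, loose in one of the other holes: black pod as pod_a without dome, leaves up to 55 mm above the deck and about 25 mm out from its axis. Origin as pod_a. Leave it alone.
- herb_b: The other growing herb, same kind.
- light: Grow light, 0.27 kg, slides straight up and down the post: at rest at the start at its lowest, origin 150 mm above the counter; highest 305 mm. Drops back if let go with the lever open. Origin: on the post's axis, mid-height. Black clamp block: x -16 to +30, y -18 to +18, z -18 to +18 mm. LED bar, 34 mm wide, along +y from y +18 to +308 mm.
- light_index (a point): Middle of the clamp block's top face, on the post's axis, 18 mm above the light's origin.
- light_grip (a point): Middle of the grey grip arm, 80 mm from the post: x +6, y -80, z 0 mm from the light's origin. The arm points along -y: x 0 to +12, y -16 to -116, z -11 to +11 mm. It does not give way sideways, as the light only slides up and down.
- lever (a joint): Angle of the red cam lever on the light, rad: 0 closed (parallel to the grip arm, 3 mm from it), 0.29 to 0.36 at the start, at most 0.38; opens towards +x. It stays where it is left: pinched together with the arm 80 mm from the post, about 10 N start to move it and 10 to 12 N close it. Closing presses the cam on the post and clamps the light.
- lever_pin (a point): Upright pin of the cam lever, at x +20, y 0, z 0 mm of the light's origin. Closed, the lever's handle covers x +15 to +25, y -8 to -114, z -10 to +10 mm of the light. Pinch arm and lever with about 7 N while raising the light, with about 20 N to close the lever.
- lever_face (a point): Lever's outer (+x) face, 80 mm from its pin, mid-height: the other side of the pinch from the arm's -x face; together they span up to 60 mm there when open, 25 mm closed. As the lever closes, the middle between arm and lever moves up to 17 mm towards -x, so two coupled fingers must follow it that way while they squeeze.
- ring: Yellow ring, 26 mm across and 7 mm high, on the post: the height mark, seen only (it stops nothing). Origin: centre of its underside, on the post's axis. The light is at the right height when light_index is level with this origin.
- feed_bottle: Small white bottle with a green cap, 48 mm across, 120 mm high. Origin: centre of its underside. Leave alone.
- mug: Blue mug, 82 mm across, 92 mm high. Origin as above. Leave alone.
- jug: Steel jug with a handle, 92 mm across, 110 mm high. Origin as above. Leave alone.
- sugar_jar: White lidded jar, 100 mm across, 122 mm high. Origin as above. Leave alone.
- pepper_jar: Amber jar with a black cap, 44 mm across, 85 mm high. Origin as above. Leave alone.
- spoon: Wooden spoon, 220 mm long, lying along its x axis. Origin at its middle, on the counter. Leave alone.
Mind the look-alikes: they are no part of the job. What is shaped like the pod_b but blue or pink is not meant.

How it is judged (in metres and radians):
On the way, in this order (a step that is already met when the one before it is completed fails the run):
1. one new pod is fully down in an empty hole, upright and let go ((((horizontal distance between pod_a and gap_a below 0.008 m and z of pod_a in the frame of gap_a between -0.041 and -0.031 m and angle between pod_a's own z axis and vertical below 0.12 rad and contact force between the fingers and pod_a below 0.05 N and linear speed of pod_a below 0.02 m/s) or (horizontal distance between pod_a and gap_b below 0.008 m and z of pod_a in the frame of gap_b between -0.041 and -0.031 m and angle between pod_a's own z axis and vertical below 0.12 rad and contact force between the fingers and pod_a below 0.05 N and linear speed of pod_a below 0.02 m/s)) or ((horizontal distance between pod_b and gap_a below 0.008 m and z of pod_b in the frame of gap_a between -0.041 and -0.031 m and angle between pod_b's own z axis and vertical below 0.12 rad and contact force between the fingers and pod_b below 0.05 N and linear speed of pod_b below 0.02 m/s) or (horizontal distance between pod_b and gap_b below 0.008 m and z of pod_b in the frame of gap_b between -0.041 and -0.031 m and angle between pod_b's own z axis and vertical below 0.12 rad and contact force between the fingers and pod_b below 0.05 N and linear speed of pod_b below 0.02 m/s)))), for 0.2 s.
2. both new pods are down in the empty holes and let go (((horizontal distance between pod_a and gap_a below 0.008 m and z of pod_a in the frame of gap_a between -0.041 and -0.031 m and angle between pod_a's own z axis and vertical below 0.12 rad and contact force between the fingers and pod_a below 0.05 N and linear speed of pod_a below 0.02 m/s) or (horizontal distance between pod_a and gap_b below 0.008 m and z of pod_a in the frame of gap_b between -0.041 and -0.031 m and angle between pod_a's own z axis and vertical below 0.12 rad and contact force between the fingers and pod_a below 0.05 N and linear speed of pod_a below 0.02 m/s)) and ((horizontal distance between pod_b and gap_a below 0.008 m and z of pod_b in the frame of gap_a between -0.041 and -0.031 m and angle between pod_b's own z axis and vertical below 0.12 rad and contact force between the fingers and pod_b below 0.05 N and linear speed of pod_b below 0.02 m/s) or (horizontal distance between pod_b and gap_b below 0.008 m and z of pod_b in the frame of gap_b between -0.041 and -0.031 m and angle between pod_b's own z axis and vertical below 0.12 rad and contact force between the fingers and pod_b below 0.05 N and linear speed of pod_b below 0.02 m/s))), for 0.2 s.
3. the light is held at the ring with the lever still open (z of light_index in the frame of ring between -0.006 and 0.006 m and contact force between the fingers and light above 4 N and value of joint lever above 0.15 rad), for 0.2 s.
4. the lever is closed with the light held at the ring (z of light_index in the frame of ring between -0.006 and 0.006 m and contact force between the fingers and light above 4 N and value of joint lever below 0.05 rad), for 0.2 s.
At the end, for the whole second after the job is handed in: Both pods down in the empty holes (8 mm of centre, flange within 6 mm of the deck, within 0.12 rad of upright, released); clamp top within 6 mm of the ring's underside and still; cam lever under 0.05 rad; fingers still hold the light with over 4 N (all of step 2 and all of step 4 and linear speed of light below 0.01 m/s); the arm keeps its last pose, push and grip.
It fails at once if something else on the counter is pushed more than 30 mm (distance of any of feed_bottle, mug, jug, sugar_jar, pepper_jar, spoon from where it was at the start of the episode above 0.03 m).
It fails at once if a growing herb is lifted or pushed out of its place (distance of any of herb_a, herb_b from where it was at the start of the episode above 0.012 m).
It also fails if it takes over 72 s, if anything falls off the work surface, if the arm or the gripper's body presses on something with over 40 N, if the wrist force passes 120 N, or if a joint passes its speed limit or range.

## Working session

There is one attempt and no reset: what is moved stays moved. The work goes in short steps, Python scripts to look and compute and a tool call to move; the robot and the scene stay as the last step left them, time stands still between calls to the robot, and variables do not carry over. Pictures are saved under pics/ and viewed, at most 10 in all, crops included, and the job is handed in when it is done.

Besides the shell and the picture viewer there is one more tool, called as a command line: name --argument value ..., lists and objects as JSON in quotes. jog_arm: Moves the arm, as the interface text tells. Its arguments: {"type":"object","properties":{"rows":{"type":"array"},"newtons":{"type":"number"}},"required":["rows"]}

```bash
mkdir -p pics; ls; python3 - <<'E'
from cell import manip
import cv2,numpy as np
print(manip.read_state())
for n in("scene","top"):
    p,d=manip.camera(n); m=manip.camera_model(n)
    cv2.imwrite(f"pics/{n}0.png",p); np.savez(f"{n}0.npz",p=p,d=d,**m)
    print(n,m)
E
```

```text
pics
{'clock': 0.0, 'joints': array([ 1.11138030e+00,  3.00430807e-01,  1.52157151e+00, -2.38608696e-05,
        1.32066966e+00, -6.65597357e-02]), 'qd': array([ 0.00060452,  0.00178168,  0.00089912, -0.00073391, -0.00123786,
       -0.00047801]), 'effort': array([-9.87253079e-04, -5.31811702e+01, -3.52736807e+01,  7.07417889e-02,
        2.43889284e-02, -8.96769575e-05]), 'eef_pos': array([210.43605622, 507.88820254, 212.91246665]), 'eef_rot': array([-3.14051418e+00, -4.87260268e-05,  2.74874225e+00]), 'wrist_force': array([-0.27048473,  0.43260322,  0.50276533]), 'moment': array([-0.00382093,  0.03589352, -0.00056164]), 'finger_force': 0.0, 'finger_gap': 93.87419452879148}
scene {'K': array([[451.2802345 ,   0.        , 253.73073218],
       [  0.        , 451.2802345 , 193.01602888],
       [  0.        ,   0.        ,   1.        ]]), 'R': array([[-0.51039329,  0.85970257,  0.02025296],
       [ 0.47344862,  0.30058461, -0.82794644],
       [-0.71787541, -0.41298957, -0.56044136]]), 't': array([ 234.50589346,  -99.84021867, 1948.18427115])}
top {'K': array([[349.40757158,   0.        , 255.23209936],
       [  0.        , 349.40757158, 187.49913379],
       [  0.        ,   0.        ,   1.        ]]), 'R': array([[ 0.01796556, -0.99975044,  0.01327736],
       [-0.99033997, -0.01961944, -0.13726552],
       [ 0.13749176, -0.01068305, -0.9904453 ]]), 't': array([  41.00511458,  564.58082064, 1160.20459354])}
```

View pics/scene0.png

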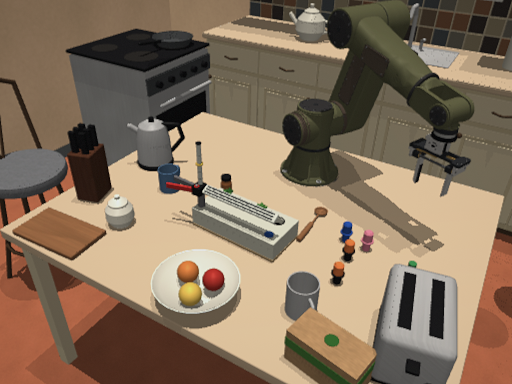

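View pics/top0.png

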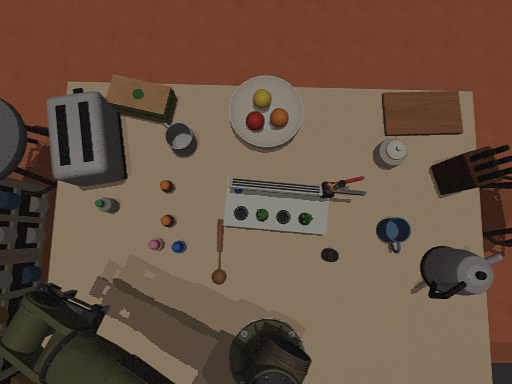

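The top view shows the orange pods at (166,186) and (167,220), empty holes at (241,213) and (283,217), herbs at (262,215) and (306,219), and the clamp and post at about (330,188). The lever is red and lies towards +x. The scene view shows the yellow ring at about (199,163).

```bash
cat > h.py <<'E'
import numpy as np,cv2
def load(n): return np.load(n+'.npz')
def cloud(s):
    d=s['d'];v,u=np.mgrid[:384,:512];K=s['K']
    c=np.stack([(u-K[0,2])/K[0,0]*d,(v-K[1,2])/K[1,1]*d,d],-1)
    return (c-s['t'])@s['R']
def ray(s,u,v,z):
    K,R,t=s['K'],s['R'],s['t'];o=-R.T@t
    w=R.T@np.array([(u-K[0,2])/K[0,0],(v-K[1,2])/K[1,1],1]);return o+w*(z-o[2])/w[2]
def proj(s,X):
    c=s['R']@np.array(X,float)+s['t'];return (s['K']@c)[:2]/c[2]
def blobs(mask,amin=8):
    n,l,st,c=cv2.connectedComponentsWithStats(mask.astype(np.uint8))
    return [(c[i],st[i,4],l==i) for i in range(1,n) if st[i,4]>=amin]
E
python3 - <<'E'
from h import *
np.set_printoptions(precision=1,suppress=True)
for n in('top0','scene0'):
    s=load(n);p=s['p'];P=cloud(s);hsv=cv2.cvtColor(p,cv2.COLOR_BGR2HSV);H,S,V=[hsv[...,i].astype(int) for i in range(3)]
    print(n)
    for nm,m in(('orange',(H>=5)&(H<=16)&(S>190)&(V>90)),('red',((H<5)|(H>175))&(S>170)&(V>80)),('yellow',(H>=20)&(H<=32)&(S>150)&(V>100))):
        for c,a,l in blobs(m):
            if a>800: continue
            Q=P[l]; print(nm,c,a,'med',np.median(Q,0),'zmax',Q[:,2].max(),'ray76',ray(s,*c,60))
s=load('top0');p=s['p'];P=cloud(s)
V=p.max(2)
box=np.zeros(V.shape,bool);box[170:245,215:345]=1
for c,a,l in blobs((V<60)&box,15):
    print('dark',c,a,'z',np.median(P[l][:,2]),'ray75',ray(s,*c,75))
deck=box&(abs(P[...,2]-75)<6)&(V>120)
q=P[deck][:,:2].astype(np.float32);print('deck rect',cv2.minAreaRect(q),len(q))
bar=box&(P[...,2]>130);print('high pts',bar.sum(),P[bar].min(0),P[bar].max(0))
cv2.imwrite('pics/t.png',cv2.resize(p[165:250,210:375],None,fx=4.8,fy=4.8,interpolation=cv2.INTER_CUBIC))
E
```

```text
top0
orange [275.9 111.9] 36 med [822.2 -10.9  78.2] zmax 88.77272113889347 ray76 [827.5 -15.1  60. ]
orange [283.8 117.1] 25 med [802.  -41.2  78.9] zmax 86.01689658031057 ray76 [809.4 -42.9  60. ]
orange [275.7 120. ] 29 med [793.4 -14.7  73.6] zmax 1226.0722244633741 ray76 [798.1 -14.7  60. ]
orange [164.7 187.4] 12 med [552.6 353.3  74.9] zmax 78.1076890377557 ray76 [555. 356.  60.]
orange [163.7 217.6] 10 med [455.1 350.7  75.4] zmax 77.83577153990758 ray76 [453.9 353.8  60. ]
red [254.7 119.2] 200 med [792.3  57.4  79.3] zmax 88.4598185363186 ray76 [799.6  57.9  60. ]
red [353.8 179.2] 50 med [ 579.5 -253.6  160.4] zmax 165.54044601487442 ray76 [ 595.7 -282.    60. ]
red [328.4 184.2] 11 med [ 560.1 -169.8  170.7] zmax 173.4118103549297 ray76 [ 577.  -195.3   60. ]
yellow [261.8  97. ] 201 med [872.7  34.8  78. ] zmax 88.49536289519266 ray76 [880.6  34.8  60. ]
yellow [331.9 185.4] 8 med [ 547.3 -164.8  248.1] zmax 251.05733251671262 ray76 [ 573.1 -207.2   60. ]
scene0
orange [352.4 248.4] 9 med [448.2 360.7  52. ] zmax 67.21179717815777 ray76 [457.9 363.   60. ]
orange [195.7 
[... 856 characters left out ...]
6666566 ray75 [ 573.  -227.7   75. ]
dark [327.5 191.4] 149 z 167.39853155229386 ray75 [ 550.3 -188.7   75. ]
dark [275.1 187.9] 108 z 167.37950739454192 ray75 [558.7 -14.2  75. ]
dark [240.5 212.8] 134 z 36.49888692118185 ray75 [473.5  98.9  75. ]
dark [258.7 213. ] 27 z 82.90979011844834 ray75 [474.2  39.2  75. ]
dark [282.6 216.8] 122 z 36.72451898169409 ray75 [463.2 -39.7  75. ]
dark [304.  218.6] 95 z 107.8402734453888 ray75 [ 458.4 -110.2   75. ]
dark [262.9 218.7] 21 z 83.3835975028741 ray75 [455.6  25.   75. ]
deck rect ((501.29827880859375, -19.355682373046875), (340.616943359375, 160.2388153076172), 85.77835845947266) 2718
high pts 1313 [ 398.9 -222.9  136.3] [ 577.   134.5 1226.1]
```

View pics/t.png

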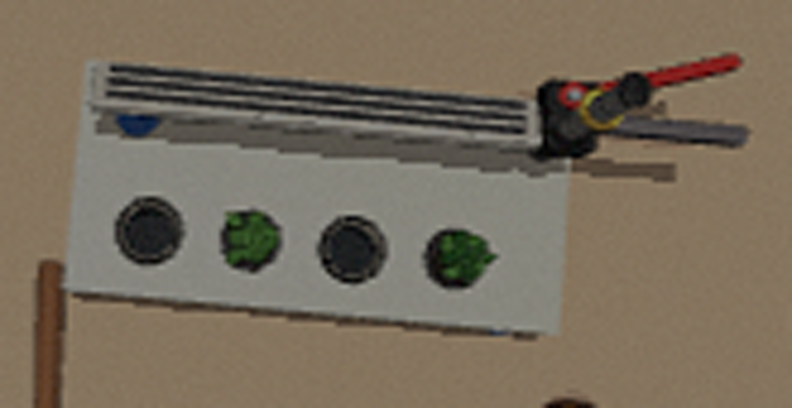

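The deck rectangle measures 340.6 × 160.2 mm at yaw −0.074, which agrees with the line through the holes. I'll move over the pods with the jaw line along the planter's x (tool yaw ≈ 1.497) and look with the wrist camera.

jog_arm --rows '[2.4,-1.2,0.6,0,0,-0.1043,0.35,2.4,-1.2,0.6,0,0,-0.1043,0.35,2.4,-1.2,0.6,0,0,-0.1043,0.35,2.4,-1.2,0.6,0,0,-0.1043,0.35,2.4,-1.2,0.6,0,0,-0.1043,0.35,2.4,-1.2,0.6,0,0,-0.1043,0.35,2.4,-1.2,0.6,0,0,-0.1043,0.35,2.4,-1.2,0.6,0,0,-0.1043,0.35,2.4,-1.2,0.6,0,0,-0.1043,0.35,2.4,-1.2,0.6,0,0,-0.1043,0.35,2.4,-1.2,0.6,0,0,-0.1043,0.35,2.4,-1.2,0.6,0,0,-0.1043,0.35,0,0,0,0,0,0,0.35,0,0,0,0,0,0,0.35]' --newtons 10

```text
clock: 1.27
eef_pos: [499.3, 363.4, 284.9]
eef_rot: [-3.141, 0.0, 1.496]
wrist_force: [-0.8, -0.8, -1.1]
finger_gap: 60.9
finger_force: 0.0
```

```bash
cat >> h.py <<'E'
def snap(n,name):
    from cell import manip
    m=manip.camera_model(n);p,d=manip.camera(n)
    np.savez(name+'.npz',p=p,d=d,**m);cv2.imwrite('pics/'+name+'.png',p);return load(name)
def hsvm(p):
    h=cv2.cvtColor(p,cv2.COLOR_BGR2HSV).astype(int);return h[...,0],h[...,1],h[...,2]
E
python3 - <<'E'
from h import *
np.set_printoptions(precision=2,suppress=True)
s=snap('wrist','w1');H,S,V=hsvm(s['p']);P=cloud(s)
print(-s['R'].T@s['t'],s['R'],s['K'])
for c,a,l in blobs((H>=4)&(H<=17)&(S>170)&(V>70),60):
    Q=P[l];T=Q[(Q[:,2]>70)&(Q[:,2]<80)]
    print(c,a,Q[:,2].max(),'top',len(T),(T.min(0)+T.max(0))/2 if len(T) else 0, ray(s,*c,60))
E
```

```text
[505.97 439.13 456.16] [[ 1.   -0.07 -0.  ]
 [-0.07 -0.96  0.26]
 [-0.02 -0.26 -0.97]] [[288.18   0.   257.07]
 [  0.   288.18 194.22]
 [  0.     0.     1.  ]]
[303.16 175.16] 445 78.19941695490073 top 391 [563.13 355.72  74.15] [563.89 354.95  60.  ]
[218.83 188.19] 445 456.1607899192845 top 382 [445.85 345.83  74.05] [444.19 345.01  60.  ]
[218.66 280.84] 350 456.1607899192845 top 0 0 [427.82 197.82  60.  ]
```

View pics/w1.png

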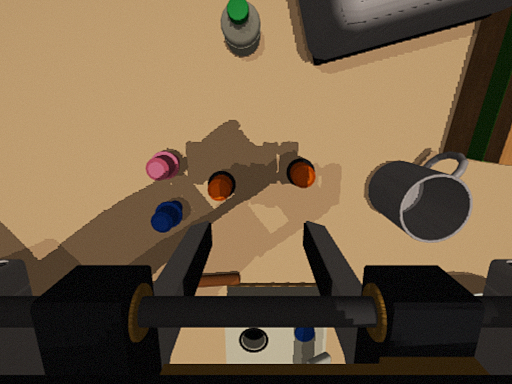

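The wrist view shows the pods at about (303,175) and (219,187), with blue and pink decoys at (166,216) and (162,166). The wrist and top estimates differ by about 10 mm, so I'll check the masks by triangulation.

```bash
python3 - <<'E'
from h import *
np.set_printoptions(precision=1,suppress=True)
R={}
for n,w in(('top0',[(166,186),(167,220)]),('scene0',[(338,272),(349,250)]),('w1',[(303,175),(220,186)])):
    s=load(n);H,S,V=hsvm(s['p'])
    m=((H<=19)|(H>=176))&(S>150)&(V>50)
    for i,(u,v) in enumerate(w):
        r=20 if n=='w1' else 9
        b=np.zeros(m.shape,bool);b[v-r:v+r,u-r:u+r]=1
        c,a,l=max(blobs(m&b,4),key=lambda x:x[1]);ys,xs=np.where(l)
        c2=np.array([(xs.min()+xs.max())/2,(ys.min()+ys.max())/2])
        print(n,i,c,c2,a,np.ptp(xs)+1,np.ptp(ys)+1,ray(s,*c2,58)); R.setdefault(i,[]).append((s,c2))
for i in R:
    A=[];B=[]
    for s,c in R[i]:
        K,Q,t=s['K'],s['R'],s['t'];o=-Q.T@t
        w=Q.T@np.array([(c[0]-K[0,2])/K[0,0],(c[1]-K[1,2])/K[1,1],1]);w/=np.linalg.norm(w)
        M=np.eye(3)-np.outer(w,w);A.append(M);B.append(M@o)
    X=np.linalg.solve(sum(A),sum(B));print(X,[np.linalg.norm(M@X-b) for M,b in zip(A,B)])
from cell import manip
s=manip.read_state();print(s['eef_pos'],manip.camera_model('wrist')['t'],load('w1')['t'])
cv2.imwrite('pics/x.png',np.vstack([cv2.resize(load(n)['p'][a:a+40,b:b+80],(800,290*0+200 if 0 else 400),interpolation=0)[:195] if 0 else cv2.resize(load(n)['p'][a:a+h,b:b+2*h],(560,280),interpolation=0) for n,a,b,h in(('top0',180,130,48),('w1',150,190,66))]))
E
```

```text
top0 0 [164.8 184.8] [165.  184.5] 81 11 10 [565.2 355.9  58. ]
top0 1 [165.7 220.1] [165.5 220. ] 79 10 9 [446.2 347.9  58. ]
scene0 0 [338.2 269.2] [338.  269.5] 131 11 14 [570.3 359.4  58. ]
scene0 1 [349.  246.5] [349. 247.] 113 11 13 [454.7 350.5  58. ]
w1 0 [302.6 174.6] [302.5 174.5] 506 26 26 [563.3 355.5  58. ]
w1 1 [219.6 187.7] [219.5 187.5] 494 24 26 [444.9 345.5  58. ]
[564.9 356.5  53.5] [np.float64(1.041631056376343), np.float64(1.4868209178103267), np.float64(2.1134316489915776)]
[445.7 347.3  52.5] [np.float64(1.946470603024471), np.float64(2.0005237141105665), np.float64(3.4250685735427173)]
[498.5 364.  284.8] [-471.3  339.1  565.1] [-471.4  339.6  565.1]
```

View pics/x.png

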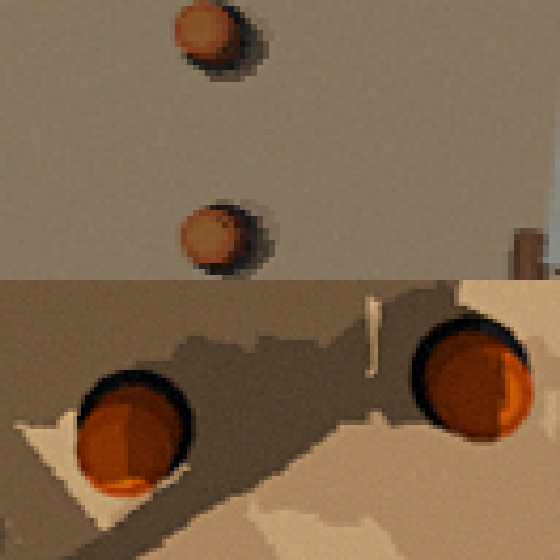

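Pods are at (564,356) and (445.5,346.5), consistent across all three views. I'll start with the nearer one.

jog_arm --rows '[-1.78,-0.57,-2,0,0,0,0.35,-1.78,-0.57,-2,0,0,0,0.35,-1.78,-0.57,-2,0,0,0,0.35,0,0,-3,0,0,0,0.35,0,0,-3,0,0,0,0.35,0,0,-3,0,0,0,0.35,0,0,-3,0,0,0,0.35,0,0,-1,0,0,0,0.35,0,0,0,0,0,0,0.35,0,0,0,0,0,0,0.35]'

```text
clock: 2.15
eef_pos: [445.0, 347.5, 96.4]
eef_rot: [3.141, -0.0, 1.498]
wrist_force: [0.1, -0.2, 0.9]
finger_gap: 61.1
finger_force: 0.0
```

```bash
python3 - <<'E'
from h import *
np.set_printoptions(precision=1,suppress=True)
s=snap('wrist','w2');p=s['p'];H,S,V=hsvm(p)
m=((H<=19)|(H>=176))&(S>150)&(V>50)
for c,a,l in blobs(m,200):
    ys,xs=np.where(l);print(c,a,xs.min(),xs.max(),ys.min(),ys.max(),ray(s,*c,66))
from cell import manip
print(manip.read_state()['eef_pos'])
E
```

```text
[412.1 198.2] 2305 381 443 174 224 [559.7 357.8  66. ]
[256.9 221.9] 1792 235 279 196 247 [445.7 347.6  66. ]
[380.7 315.3] 327 372 386 285 341 [540.9 259.2  66. ]
[132.5 315.7] 256 128 140 286 341 [338.3 273.5  66. ]
[302.5 364.4] 3413 161 487 350 374 [475.5 214.4  66. ]
[445.5 347.7  97.2]
```

View pics/w2.png

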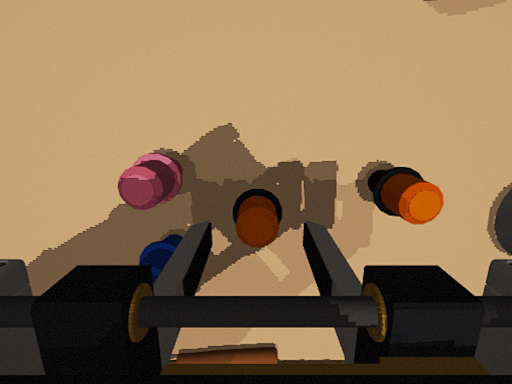

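The pod is centred between the fingers at (257,220), and the blue decoy is clear of the left finger. Next: descend, grip and lift.

jog_arm --rows '[0,0,-2,0,0,0,0.35,0,0,-1.4,0,0,0,0.35,0,0,-1,0,0,0,0.35,0,0,0,0,0,0,0.35,0,0,0,0,0,0,0.9,0,0,0,0,0,0,0.9,0,0,0,0,0,0,0.9,0,0,0,0,0,0,0.9,0,0,0,0,0,0,0.9,0,0,0,0,0,0,0.9]' --newtons 12

```text
clock: 3.03
eef_pos: [445.4, 347.1, 51.9]
eef_rot: [3.141, -0.001, 1.497]
wrist_force: [-0.2, 0.3, 3.8]
finger_gap: 31.2
finger_force: 12.0
```

jog_arm --rows '[0,0,1,0,0,0,0.9,0,0,2.5,0,0,0,0.9,0,0,3.3,0,0,0,0.9,0,0,3.3,0,0,0,0.9,0,0,3.3,0,0,0,0.9,0.2,-2,3.3,0,0,0,0.9,0.2,-3.2,3.1,0,0,0,0.9,0.2,-3.2,0,0,0,0,0.9,0.2,-3.2,0,0,0,0,0.9,0.2,-3.2,0,0,0,0,0.9,0.2,-3.2,0,0,0,0,0.9,0.3,-3.2,0,0,0,0,0.9,0.3,-3.2,0,0,0,0,0.9,0.3,-3.2,0,0,0,0,0.9,0.3,-3.2,0,0,0,0,0.9,0.3,-1.9,0,0,0,0,0.9,0,0,0,0,0,0,0.9,0,0,0,0,0,0,0.9]'

```text
clock: 4.53
eef_pos: [471.9, 21.6, 247.9]
eef_rot: [3.141, -0.0, 1.495]
wrist_force: [0.4, 0.2, -0.3]
finger_gap: 31.5
finger_force: 12.0
```

```bash
python3 - <<'E'
from h import *
np.set_printoptions(precision=1,suppress=True)
from cell import manip
print(manip.read_state()['eef_pos'])
s=snap('wrist','w3');p=s['p'];H,S,V=hsvm(p);P=cloud(s)
for c,a,l in blobs((V<50),60):
    ys,xs=np.where(l)
    if a<6000: print('dark',c,a,xs.min(),xs.max(),ys.min(),ys.max(),ray(s,(xs.min()+xs.max())/2,(ys.min()+ys.max())/2,75))
print('pred',proj(s,[474.9,97.9,75]),proj(s,[464.6,-41.7,75]))
E
```

```text
[471.9  21.6 247.9]
dark [253.  115.4] 310 234 272 95 135 [473.8  99.1  75. ]
dark [253.1 115.5] 700 239 267 101 130 [473.8  98.6  75. ]
dark [ 14.  201.6] 1715 0 32 154 259 [169.3  11.2  75. ]
dark [253.2 175.9] 788 237 270 159 195 [468.7  26.5  75. ]
dark [  7.8 231.6] 179 0 20 226 238 [151.6 -21.9  75. ]
dark [256.9 364.1] 105 210 304 364 366 [ 451.8 -255.4   75. ]
pred [254. 116.] [254.4 229.4]
```

View pics/w3.png

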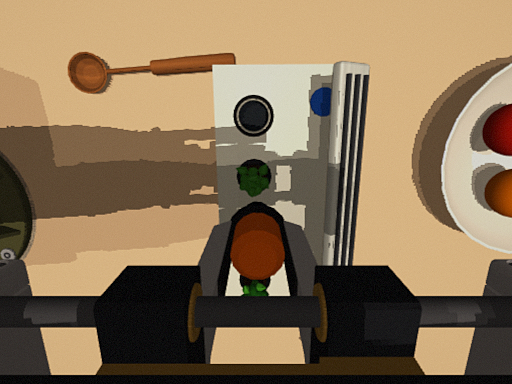

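The empty hole's gasket is at (253,115), giving (473.8,98.9) on the deck, in line with the prediction. The held pod is at (257,240). Moving over the hole.

jog_arm --rows '[0.1,2.5,0,0,0,0,0.9,0.1,2.7,0,0,0,0,0.9,0,2.5,-1,0,0,0,0.9,0,0,-3,0,0,0,0.9,0,0,-3,0,0,0,0.9,0,0,-3,0,0,0,0.9,0,0,-1.3,0,0,0,0.9,0,0,0,0,0,0,0.9,0,0,0,0,0,0,0.9]'

```text
clock: 5.33
eef_pos: [473.8, 100.0, 134.8]
eef_rot: [-3.141, 0.0, 1.498]
wrist_force: [0.5, -0.1, -0.6]
finger_gap: 31.6
finger_force: 12.0
```

```bash
python3 - <<'E'
from h import *
np.set_printoptions(precision=1,suppress=True)
from cell import manip
print(manip.read_state()['eef_pos'],manip.read_state()['eef_rot'])
s=snap('wrist','w4');t=snap('scene','s4')
g=proj(s,[474,98.7,75]);print('hole px',g)
cv2.imwrite('pics/y.png',np.hstack([cv2.resize(s['p'][150:290,180:340],(480,420)),cv2.resize(t['p'][170:260,180:300],None,fx=2.6,fy=4.6667)]))
E
```

```text
[473.8 100.  134.8] [-3.1  0.   1.5]
hole px [256.5 211.1]
```

View pics/y.png

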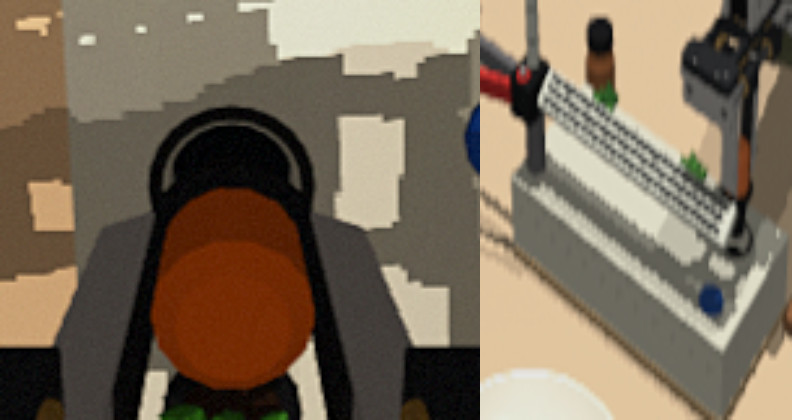

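The pod sits centred over its gasket, just above the deck. Lowering.

jog_arm --rows '[0,-0.1,-1,0,0,0,0.9,0,0,-1,0,0,0,0.9,0,0,-0.8,0,0,0,0.9,0,0,-0.6,0,0,0,0.9,0,0,-0.4,0,0,0,0.9,0,0,-0.2,0,0,0,0.9,0,0,0,0,0,0,0.9]'

```text
clock: 6.02
eef_pos: [473.8, 98.1, 94.0]
eef_rot: [-3.141, 0.0, 1.497]
wrist_force: [0.6, 0.2, -0.1]
finger_gap: 31.4
finger_force: 12.0
```

jog_arm --rows '[0,0,-0.15,0,0,0,0.9,0,0,0,0,0,0,0.5,0,0,0,0,0,0,0.5,0,0,0,0,0,0,0.5,0,0,0,0,0,0,0.5,0,0,1,0,0,0,0.5,0,0,2.5,0,0,0,0.5,0,0,3,0,0,0,0.5,0,0,3.3,0,0,0,0.5,0,0,3.3,0,0,0,0.5,0,0,3.3,0,0,0,0.5,0,0,0,0,0,0,0.5]'

```text
clock: 7.02
eef_pos: [475.6, 98.3, 264.0]
eef_rot: [3.132, -0.002, 1.497]
wrist_force: [-0.3, 0.2, 1.1]
finger_gap: 47.1
finger_force: 0.0
```

```bash
python3 - <<'E'
from h import *
np.set_printoptions(precision=1,suppress=True)
from cell import manip
print(manip.read_state()['eef_pos'],manip.read_state()['finger_gap'])
s=snap('wrist','w5');H,S,V=hsvm(s['p']);P=cloud(s)
for c,a,l in blobs(((H<=19)|(H>=176))&(S>150)&(V>50),150):
    Q=P[l];ys,xs=np.where(l);print(c,a,np.median(Q[:,2]),np.percentile(Q[:,2],98),ray(s,(xs.min()+xs.max())/2,(ys.min()+ys.max())/2,98))
E
```

```text
[475.6  98.3 264. ] 47.06343350915911
[148.8 128. ] 2176 14.01119949392385 20.757620701537963 [371.7 165.6  98. ]
[489.7 186.7] 1857 71.45733437714463 84.70010894856948 [755.7  72.   98. ]
[254.3 184.1] 673 114.81976998289088 117.34809026906531 [474.7  96.2  98. ]
[489.1 240.5] 1726 68.67418224091173 85.06431803146882 [766.1  -1.3  98. ]
[161.8 312.8] 286 372.8315514103673 375.31126358619184 [339.4 -73.   98. ]
[353.6 314.7] 282 373.4154909146539 375.78966050841024 [593.4 -94.2  98. ]
[303.9 367.4] 2765 380.71099550849624 382.7816158697896 [ 508.7 -171.5   98. ]
```

The pod top is at z ≈ 115, so it is seated. Now the second pod.

jog_arm --rows '[1.1,3.2,0,0,0,0,0.35,1.1,3.2,0,0,0,0,0.35,1.1,3.2,0,0,0,0,0.35,1.1,3.2,0,0,0,0,0.35,1.1,3.2,0,0,0,0,0.35,1.1,3.2,-1,0,0,0,0.35,1.1,3.2,-2,0,0,0,0.35,1.1,3.3,-3,0,0,0,0.35,0,0,-3,0,0,0,0.35,0,0,-3,0,0,0,0.35,0,0,-3,0,0,0,0.35,0,0,-1.6,0,0,0,0.35,0,0,0,0,0,0,0.35,0,0,0,0,0,0,0.35]'

```text
clock: 8.23
eef_pos: [560.6, 351.8, 93.0]
eef_rot: [-3.14, 0.001, 1.497]
wrist_force: [-0.2, 0.7, -0.1]
finger_gap: 61.4
finger_force: 0.0
```

```bash
python3 - <<'E'
from h import *
np.set_printoptions(precision=1,suppress=True)
from cell import manip
s=snap('wrist','w6');p=s['p'];H,S,V=hsvm(p)
m=((H<=19)|(H>=176))&(S>150)&(V>50)
for c,a,l in blobs(m,200):
    ys,xs=np.where(l);print(c,a,xs.min(),xs.max(),ys.min(),ys.max(),ray(s,*c,66))
print(manip.read_state()['eef_pos'])
E
```

```text
[259.3 216.5] 1858 237 282 190 242 [563.4 357.1  66. ]
[132.5 316. ] 235 128 141 287 341 [455.4 279.8  66. ]
[381.6 314.7] 265 373 386 286 341 [655.5 266.7  66. ]
[380.4 367.2] 546 318 426 358 374 [656.5 214.3  66. ]
[561.2 352.1  94.6]
```

jog_arm --rows '[0.23,0.5,0,0,0,0,0.35,0,0,-2,0,0,0,0.35,0,0,-1.3,0,0,0,0.35,0,0,-0.9,0,0,0,0.35,0,0,0,0,0,0,0.35,0,0,0,0,0,0,0.9,0,0,0,0,0,0,0.9,0,0,0,0,0,0,0.9,0,0,0,0,0,0,0.9,0,0,0,0,0,0,0.9,0,0,0,0,0,0,0.9]'

```text
clock: 9.2
eef_pos: [563.5, 357.1, 52.2]
eef_rot: [3.141, -0.0, 1.497]
wrist_force: [0.0, -0.2, 1.4]
finger_gap: 31.5
finger_force: 12.0
```

jog_arm --rows '[0,0,1,0,0,0,0.9,0,0,2.5,0,0,0,0.9,0,0,3.5,0,0,0,0.9,0,0,3.5,0,0,0,0.9,-0.5,-2,3.3,0,0,0,0.9,-0.8,-2.5,3,0,0,0,0.9,-0.8,-2.6,3,0,0,0,0.9,-0.8,-3.3,0,0,0,0,0.9,-0.8,-3.3,0,0,0,0,0.9,-0.8,-3.3,0,0,0,0,0.9,-0.8,-3.3,0,0,0,0,0.9,-0.8,-3.3,0,0,0,0,0.9,-0.8,-3.3,0,0,0,0,0.9,-0.8,-3.3,0,0,0,0,0.9,-0.8,-3.3,0,0,0,0,0.9,-0.8,-3.3,0,0,0,0,0.9,-0.7,-3.3,0,0,0,0,0.9,0,-2.5,0,0,0,0,0.9,0,0,0,0,0,0,0.9,0,0,0,0,0,0,0.9]'

```text
clock: 10.87
eef_pos: [463.1, -69.8, 250.3]
eef_rot: [3.141, 0.0, 1.495]
wrist_force: [0.1, -0.8, 0.3]
finger_gap: 32.2
finger_force: 12.0
```

```bash
python3 - <<'E'
from h import *
np.set_printoptions(precision=1,suppress=True)
from cell import manip
print(manip.read_state()['eef_pos'])
s=snap('wrist','w7');p=s['p'];H,S,V=hsvm(p);P=cloud(s)
for c,a,l in blobs((V<50),60):
    ys,xs=np.where(l)
    if a<6000: print('dark',c,a,xs.min(),xs.max(),ys.min(),ys.max(),ray(s,(xs.min()+xs.max())/2,(ys.min()+ys.max())/2,75))
print('pred',proj(s,[474.9,97.9,75]),proj(s,[464.1,-41,75]))
for c,a,l in blobs(((H<=19)|(H>=176))&(S>150)&(V>50),150): print('or',c,a,ray(s,*c,100))
t=load('top0')
E
```

```text
[463.1 -69.8 250.3]
dark [253.   36.1] 466 234 275 11 50 [473.6  95.4  75. ]
dark [254.9 102.5] 228 237 272 85 114 [468.1  24.7  75. ]
dark [  9.1 155. ] 1436 0 21 103 211 [170.1 -18.9  75. ]
dark [255.4 157.4] 336 237 274 138 176 [464.2 -41.1  75. ]
dark [255.5 155.8] 600 242 269 143 169 [464.3 -39.9  75. ]
dark [252.4 378.5] 4787 0 511 329 383 [ 441.8 -332.9   75. ]
dark [456.6 350.3] 177 445 475 329 365 [ 739.7 -339.4   75. ]
dark [252.4 354. ] 798 230 274 342 363 [ 437.2 -326.2   75. ]
pred [255.5  27.8] [255.4 156.9]
or [80.2  6.4] 472 [304.1 123.  100. ]
or [255.   21.7] 1175 [474.5  96.7 100. ]
or [506.4  53.9] 374 [728.4  48.1 100. ]
or [506.2 123.9] 376 [738.6 -22.3 100. ]
or [257.1 246.6] 2869 [ 458.1 -146.6  100. ]
or [192.3 313. ] 354 [ 367.1 -234.   100. ]
or [322.  313.5] 354 [ 535.3 -247.5  100. ]
or [458.2 362.4] 369 [ 720.5 -340.2  100. ]
or [276.2 367.7] 3759 [ 470.9 -330.2  100. ]
```

View pics/w7.png

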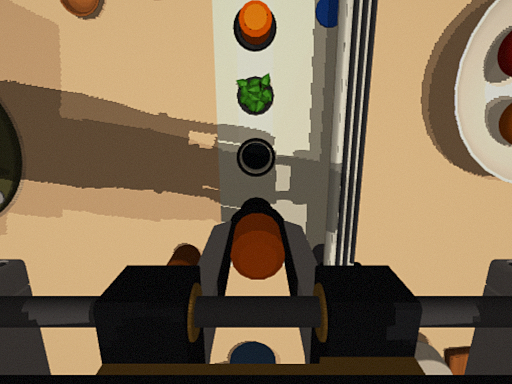

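The first pod is seated at (255,22). The second hole is at (255.5,157), which is (464.2,−40.6). Lowering into it.

jog_arm --rows '[0.1,1.5,0,0,0,0,0.9,0,1.4,-1,0,0,0,0.9,0,0,-3,0,0,0,0.9,0,0,-3,0,0,0,0.9,0,0,-3,0,0,0,0.9,0,0,-1.4,0,0,0,0.9,0,0,0,0,0,0,0.9,0,0,0,0,0,0,0.9]'

```text
clock: 11.58
eef_pos: [464.3, -39.1, 136.0]
eef_rot: [-3.141, -0.0, 1.498]
wrist_force: [0.0, 0.1, -0.6]
finger_gap: 31.8
finger_force: 12.0
```

jog_arm --rows '[0,-0.15,-1,0,0,0,0.9,0,0,-1,0,0,0,0.9,0,0,-0.8,0,0,0,0.9,0,0,-0.6,0,0,0,0.9,0,0,-0.4,0,0,0,0.9,0,0,-0.3,0,0,0,0.9,0,0,0,0,0,0,0.9]'

```text
clock: 12.17
eef_pos: [464.1, -41.5, 94.2]
eef_rot: [-3.141, -0.0, 1.497]
wrist_force: [0.9, 0.8, -1.0]
finger_gap: 31.7
finger_force: 12.0
```

jog_arm --rows '[0,0,-0.15,0,0,0,0.9,0,0,0,0,0,0,0.5,0,0,0,0,0,0,0.5,0,0,0,0,0,0,0.5,0,0,0,0,0,0,0.5,0,0,1,0,0,0,0.5,0,0,2.5,0,0,0,0.5,0,0,3,0,0,0,0.5,0,0,3.3,0,0,0,0.5,0,0,3.3,0,0,0,0.5,0,0,3.3,0,0,0,0.5,0,0,3,0,0,0,0.5,0,0,0,0,0,0,0.5]'

```text
clock: 13.25
eef_pos: [465.5, -41.6, 293.8]
eef_rot: [3.132, 0.001, 1.497]
wrist_force: [0.2, 0.2, 0.2]
finger_gap: 47.0
finger_force: 0.0
```

```bash
python3 - <<'E'
from h import *
np.set_printoptions(precision=1,suppress=True)
from cell import manip
print(manip.read_state()['eef_pos'],manip.read_state()['finger_gap'])
s=snap('wrist','w8');H,S,V=hsvm(s['p']);P=cloud(s)
for c,a,l in blobs(((H<=19)|(H>=176))&(S>150)&(V>50),150):
    Q=P[l];print('or',c,a,np.median(Q[:,2]),np.percentile(Q[:,2],98),ray(s,*c,100))
# light, from first pictures: full-cloud checks
yaw=-0.0740;c,sn=np.cos(yaw),np.sin(yaw);R=np.array([[c,-sn],[sn,c]]);O=np.array([501.3,-19.4])
for n in('top0','scene0'):
    t=load(n);p=t['p'];H,S,V=hsvm(p);P=cloud(t)
    L=P.copy();L[...,:2]=(P[...,:2]-O)@R   # planter frame
    b=(abs(L[...,0]-70)<80)&(L[...,1]<-120)&(L[...,1]>-290)&(L[...,2]>110)&(L[...,2]<345)
    red=b&((H<6)|(H>174))&(S>150)
    Q=L[red];o=np.argsort(Q[:,1]);Q=Q[o];print(n,'red',len(Q));print(Q[::max(1,len(Q)//14)])
    A=b&~red&(L[...,1]<-172)&(S<110)&(L[...,2]<200)
    Q=L[A];print('arm',len(Q),np.percentile(Q,[5,50,95],axis=0))
    po=b&(L[...,2]>200);Q=L[po];print('post',len(Q),np.median(Q,0),Q[:,2].max())
    y=b&(H>=18)&(H<=34)&(S>120)&(L[...,2]>200);ys,xs=np.where(y);print('ring px',xs.min(),xs.max(),ys.min(),ys.max(),np.c_[xs,ys].mean(0),np.percentile(L[y],[5,50,95],axis=0))
E
```

```text
[465.5 -41.6 293.8] 46.985400573537035
or [138.2  24.4] 2270 13.562451590114108 20.803893548506675 [347.1 143.4 100. ]
or [253.9  60.1] 769 114.875326405411 117.67826980510401 [474.5  97.1 100. ]
or [492.2  79.6] 1821 71.09855717416795 83.81658358205988 [756.4  55.5 100. ]
or [491.7 141.4] 1701 69.30589557623556 83.53245587729891 [766.  -18.1 100. ]
or [254.5 178.4] 558 114.9602254313908 117.48686379448613 [464.5 -43.3 100. ]
or [160.5 315.6] 235 403.1609304838435 405.0467397898325 [ 310.6 -239.1  100. ]
or [353.6 316. ] 253 403.12919051150175 405.3311660285304 [ 595.9 -262.7  100. ]
or [335.3 365.4] 2941 410.0513464459005 412.48568846761594 [ 568.4 -351.5  100. ]
top0 red 76
[[ 100.7 -254.3  162.1]
 [ 100.8 -249.2  158.3]
 [ 103.1 -242.5  159.6]
 [ 102.7 -239.2  160.2]
 [  96.  -233.6  159.3]
 [  99.8 -228.9  153.2]
 [  94.6 -223.4  162.1]
 [  95.  -218.6  157.2]
 [  94.2 -212.1  158.3]
 [  89.7 -207.7  163.7]
 [  86.4 -202.3  161.6]
 [  80.8 -174.9  160.7]
 [  74.1 -154.2  171.5]
 [  61.4 -146.5  167.8]
 [  66.9 -142.5  170.5]
 [  66.7 -139.6  169.7]]
arm 130 [[  49.6 -260.2  145.8]
 [  54.1 -222.4  160.6]
 [  61.1 -184.   164.2]]
post 119 [  46.4 -145.1  293.5] 329.5137067459686
ring px 331 339 184 191 [333.8 188.3] [[  38.6 -157.6  245.9]
 [  44.5 -144.   249.7]
 [  58.6 -138.4  252.4]]
scene0 red 148
[[ 102.4 -255.7  153.1]
 [  99.3 -244.7  151.6]
 [ 101.7 -238.2  147.2]
 [  95.5 -229.1  155.7]
 [  97.2 -223.4  150.6]
 [  97.9 -213.8  146.6]
 [  90.1 -207.3  145. ]
 [  92.1 -204.5  155.3]
 [  90.1 -197.7  148.8]
 [  64.  -189.4  146.5]
 [  85.6 -183.   156.3]
 [  81.6 -177.5  156.3]
 [  84.4 -170.4  156.5]
 [  78.5 -162.4  152.5]
 [  76.2 -145.6  166. ]]
arm 119 [[  51.  -257.1  138.3]
 [  59.8 -221.9  152. ]
 [  93.9 -180.8  158.7]]
post 182 [  54.1 -143.4  262.5] 324.03634348892354
ring px 196 202 162 165 [198.8 163.9] [[  45.2 -155.8  243.4]
 [  54.6 -141.7  246. ]
 [  59.4 -135.6  248.5]]
```

Both pods are seated with their tops at about 115. The light matches the planter frame: post at (50,−150), arm at x 50 to 62, lever outer face near x 102 at y −230. The grip target in world coordinates is about (560,−254). I'll tilt the tool 0.35 rad to lean the camera and body away from the post, and go round the post.

jog_arm --rows '[0,-3,0,0.05,-0.0037,0,0.5,0,-3,0,0.05,-0.0037,0,0.5,0,-3,0,0.05,-0.0037,0,0.5,0,-3,0,0.05,-0.0037,0,0.5,0,-3,0,0.05,-0.0037,0,0.5,0,-3,0,0.05,-0.0037,0,0.5,0,-3,0,0.05,-0.0037,0,0.3,3.1,0,0,0,0,0,0,3.1,0,0,0,0,0,0,3.2,0,0,0,0,0,0,0,0,-2,0,0,0,0,0,0,-2,0,0,0,0,0,0,-2,0,0,0,0,0,0,0,0,0,0,0,0,0,0,0,0,0,0]'

```text
clock: 14.55
eef_pos: [557.8, -251.2, 226.5]
eef_rot: [-3.139, -0.352, 1.496]
wrist_force: [0.2, -0.2, 0.7]
finger_gap: 94.0
finger_force: 0.0
```

```bash
python3 - <<'E'
from h import *
np.set_printoptions(precision=3,suppress=True)
from cell import manip
st=manip.read_state();print(st['eef_pos'],st['eef_rot'],st['joints'],st['finger_gap'])
s=snap('wrist','w9');H,S,V=hsvm(s['p'])
yaw=-0.0740;c,sn=np.cos(yaw),np.sin(yaw);R=np.array([[c,-sn],[sn,c]]);O=np.array([501.3,-19.4])
P=cloud(s);L=P.copy();L[...,:2]=(P[...,:2]-O)@R
red=((H<6)|(H>174))&(S>150)&(L[...,2]>120)&(L[...,2]<200)
for y0 in range(-270,-160,10):
    b=red&(abs(L[...,1]-y0)<5);q=L[b]
    a=(abs(L[...,1]-y0)<5)&(S<110)&(abs(L[...,2]-160)<8)&(abs(L[...,0]-56)<15);g=L[a]
    print(y0,b.sum(),np.percentile(q,[3,97],axis=0)[:,0] if len(q) else '',a.sum(),np.percentile(g,[3,97],axis=0)[:,0] if len(g) else '',np.median(q[:,2]) if len(q) else '')
E
```

```text
[ 557.849 -251.199  226.51 ] [-3.139 -0.352  1.496] [-0.611  0.527  1.211  0.3    1.59  -0.559] 94.01479643138133
-270 0  0  
-260 30 [100.225 108.142] 158 [51.696 62.847] 159.1281982467064
-250 144 [ 97.628 107.978] 167 [51.544 62.798] 159.74138096333618
-240 134 [ 94.231 105.371] 158 [51.496 62.768] 159.51956088190627
-230 145 [ 90.943 102.044] 163 [51.379 62.7  ] 159.74608016073654
-220 129 [88.189 98.649] 168 [51.235 62.678] 159.64882936450343
-210 140 [84.677 95.166] 154 [51.177 62.626] 159.69294715520675
-200 129 [81.186 91.742] 152 [51.105 62.573] 159.67364327463932
-190 131 [77.7   88.281] 164 [50.971 62.519] 159.78813949316535
-180 132 [74.898 85.62 ] 154 [50.888 62.476] 159.78065492121857
-170 121 [48.795 82.105] 228 [42.914 69.717] 159.66998027796205
```

View pics/w9.png

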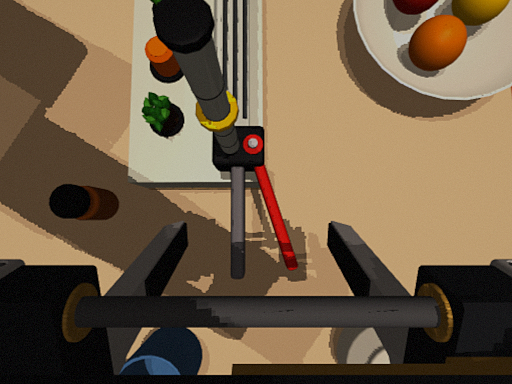

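The wrist view shows the arm at column 237, the open lever ending at (292,265), and the ring at (216,110). The pinch middle is at planter x ≈ 78. Now the ring's height.

```bash
python3 - <<'E'
from h import *
np.set_printoptions(precision=1,suppress=True)
yaw=-0.0740;c,sn=np.cos(yaw),np.sin(yaw);R=np.array([[c,-sn],[sn,c]]);O=np.array([501.3,-19.4])
W=lambda x,y,z:np.r_[O+R@[x,y],z]
for n in('w9','scene0','top0'):
    s=load(n);H,S,V=hsvm(s['p']);P=cloud(s);L=P.copy();L[...,:2]=(P[...,:2]-O)@R
    C=(-s['R'].T@s['t']);cl=(C[:2]-O)@R
    m=(H>=18)&(H<=34)&(S>110)&(V>60)&(np.hypot(L[...,0]-50,L[...,1]+150)<35)&(L[...,2]>200)
    u=(cl-[50,-150]);u/=np.linalg.norm(u)
    F=np.array([50,-150])+13*u   # front line of ring
    zs=np.arange(220,270,.25);px=np.array([proj(s,W(*F,z)) for z in zs])
    val=[m[int(round(v)),int(round(w))] if 0 else cv2.remap(m.astype(np.float32),np.float32([[w]]),np.float32([[v]]),cv2.INTER_LINEAR)[0,0] for w,v in px]
    on=zs[np.array(val)>.5];print(n,m.sum(),'front-line yellow z',on.min() if len(on) else None,on.max() if len(on) else None,'depth z',np.percentile(L[m][:,2],[2,10,50,90,98]))
    k=(np.hypot(L[...,0]-50,L[...,1]+150)<12)&(L[...,2]>315)
    print('  post top med',np.median(L[k],0) if k.any() else None,k.sum())
    k=(abs(L[...,0]-57)<20)&(abs(L[...,1]+150)<16)&(L[...,2]>155)&(L[...,2]<180)&(V<70)
    print('  clamp top',np.median(L[k],0),k.sum())
E
```

```text
w9 666 front-line yellow z 248.25 265.25 depth z [246.9 248.5 249.7 250.8 259.4]
  post top med [  51.2 -152.7  325.8] 2942
  clamp top [  58.5 -157.7  168. ] 922
scene0 18 front-line yellow z 243.75 251.0 depth z [243.2 243.6 246.  248.  249.2]
  post top med [  52.  -148.1  320.8] 16
  clamp top [  60.3 -140.1  163.7] 28
top0 26 front-line yellow z 238.75 262.75 depth z [234.8 247.1 249.8 251.9 252.7]
  post top med [  49.4 -149.   326.1] 44
  clamp top [  48.3 -141.2  168.6] 63
```

jog_arm --rows '[0.45,0,-2,0,0,0,0,0,0,-3,0,0,0,0,0,0,-2.5,0,0,0,0,0,0,-1.1,0,0,0,0,0,0,0,0,0,0,0,0,0,0,0,0,0,0]' --newtons 7

```text
clock: 15.1
eef_pos: [563.2, -251.8, 142.8]
eef_rot: [3.14, -0.35, 1.498]
wrist_force: [-0.1, -0.6, 0.7]
finger_gap: 94.1
finger_force: 0.0
```

Ring top face is at about 250, so its underside is about 243: the light must rise 75 mm. Now pinch with 7 N.

jog_arm --rows '[0,0,-0.3,0,0,0,0,0,0,0,0,0,0,0.3,0,0,0,0,0,0,0.6,0,0,0,0,0,0,0.9,0,0,0,0,0,0,0.9,0,0,0,0,0,0,0.9,0,0,0,0,0,0,0.9,0,0,0,0,0,0,0.9]' --newtons 7

```text
clock: 15.77
eef_pos: [561.6, -251.4, 138.2]
eef_rot: [-3.138, -0.352, 1.497]
wrist_force: [-12.7, 1.6, 5.6]
finger_gap: 55.2
finger_force: 7.0
```

The arm-side finger touches first, so shift slightly towards −x.

jog_arm --rows '[-0.1,0,0,0,0,0,0.9,0,0,0,0,0,0,0.9,0,0,0,0,0,0,0.9]' --newtons 7

```text
clock: 16.02
eef_pos: [561.5, -251.4, 138.3]
eef_rot: [-3.141, -0.351, 1.497]
wrist_force: [-5.3, 0.3, 3.1]
finger_gap: 54.9
finger_force: 6.7
```

jog_arm --rows '[-0.06,0,0,0,0,0,0.9,0,0,0,0,0,0,0.9,0,0,0,0,0,0,0.9]' --newtons 7

```text
clock: 16.27
eef_pos: [561.4, -251.4, 138.3]
eef_rot: [3.141, -0.351, 1.497]
wrist_force: [-0.8, 0.7, 2.5]
finger_gap: 54.7
finger_force: 6.5
```

The pinch is balanced. Raise the light.

jog_arm --rows '[0,0,0.2,0,0,0,0.9,0,0,0.5,0,0,0,0.9,0,0,0.8,0,0,0,0.9,0,0,0.8,0,0,0,0.9,0,0,0.8,0,0,0,0.9,0,0,0.8,0,0,0,0.9,0,0,0.8,0,0,0,0.9,0,0,0.8,0,0,0,0.9,0,0,0.8,0,0,0,0.9,0,0,0.5,0,0,0,0.9,0,0,0.2,0,0,0,0.9,0,0,0,0,0,0,0.9,0,0,0,0,0,0,0.9]'

```text
clock: 17.35
eef_pos: [561.3, -251.4, 208.1]
eef_rot: [3.141, -0.351, 1.497]
wrist_force: [5.3, 2.5, -2.1]
finger_gap: 54.9
finger_force: 6.4
```

```bash
cat > m.py <<'E'
from h import *
import sys
np.set_printoptions(precision=1,suppress=True)
from cell import manip
st=manip.read_state();print(st['eef_pos'],st['wrist_force'],st['finger_gap'],st['finger_force'])
yaw=-0.0740;c,sn=np.cos(yaw),np.sin(yaw);R=np.array([[c,-sn],[sn,c]]);O=np.array([501.3,-19.4])
for n in('wrist','scene','top'):
    s=snap(n,sys.argv[1]+n);H,S,V=hsvm(s['p']);P=cloud(s);L=P.copy();L[...,:2]=(P[...,:2]-O)@R
    z=L[...,2]
    arm=(S<110)&(abs(L[...,0]-57)<5)&(abs(L[...,1]+190)<15)&(z>130)&(z<280)
    bar=(abs(L[...,0]-50)<15)&(L[...,1]>-125)&(L[...,1]<130)&(z>130)&(z<330)
    cl=(V<75)&(abs(L[...,0]-57)<20)&(abs(L[...,1]+150)<16)&(z>140)&(z<270)
    red=((H<6)|(H>174))&(S>150)&(z>130)&(z<280)&(L[...,1]<-172)&(abs(L[...,0]-80)<40)
    ring=(H>=18)&(H<=34)&(S>110)&(V>60)&(np.hypot(L[...,0]-50,L[...,1]+150)<35)&(z>200)
    f=lambda m:(m.sum(),np.percentile(z[m],[10,50,90]) if m.any() else None)
    print(n,'arm',f(arm),'bar',f(bar),'clamp',f(cl),'red',f(red),'ring',f(ring))
    if red.sum()>15: q=L[red];print('   lever slope',np.polyfit(q[:,1],q[:,0],1))
E
python3 m.py m1
```

```text
[ 561.3 -251.4  208.1] [ 5.3  2.5 -2.1] 54.92255890281929 6.355702989224525
wrist arm (np.int64(899), array([229.7, 230.7, 231.6])) bar (np.int64(2438), array([225.6, 229. , 234. ])) clamp (np.int64(2100), array([237. , 238.1, 263.3])) red (np.int64(2745), array([227.7, 229.5, 230.5])) ring (np.int64(870), array([248.1, 249.7, 250.7]))
   lever slope [-0.3 23.6]
scene arm (np.int64(21), array([221.6, 224. , 227.2])) bar (np.int64(683), array([215.8, 225.3, 232.4])) clamp (np.int64(37), array([212.8, 232.4, 234.9])) red (np.int64(88), array([212.4, 219.8, 226.3])) ring (np.int64(22), array([242.1, 245.7, 248.4]))
   lever slope [-0.2 37.5]
top arm (np.int64(28), array([229.7, 231.1, 233.9])) bar (np.int64(849), array([226.4, 232.9, 238. ])) clamp (np.int64(58), array([235.9, 238.8, 258.9])) red (np.int64(106), array([201. , 229.3, 231.8])) ring (np.int64(34), array([240.6, 250.3, 253.2]))
   lever slope [-0.  80.2]
```

The clamp top is at 238 and the ring underside at 243, so raise another 4.8 mm and dwell.

jog_arm --rows '[0,0,0.24,0,0,0,0.9,0,0,0.24,0,0,0,0.9,0,0,0,0,0,0,0.9,0,0,0,0,0,0,0.9,0,0,0,0,0,0,0.9,0,0,0,0,0,0,0.9,0,0,0,0,0,0,0.9]'

```text
clock: 18.08
eef_pos: [561.2, -251.5, 212.6]
eef_rot: [3.142, -0.351, 1.497]
wrist_force: [5.3, 0.8, -2.7]
finger_gap: 54.3
finger_force: 6.4
```

```bash
python3 m.py m2
```

```text
[ 561.2 -251.5  212.6] [ 5.3  0.8 -2.7] 54.34927288851546 6.436242991100585
wrist arm (np.int64(904), array([234.2, 235.2, 236.1])) bar (np.int64(2434), array([230.2, 233.5, 238.5])) clamp (np.int64(1944), array([241.5, 242.6, 263.1])) red (np.int64(2739), array([232.2, 234. , 235. ])) ring (np.int64(825), array([248.1, 249.7, 250.7]))
   lever slope [-0.3 24.2]
scene arm (np.int64(22), array([224.6, 230.1, 232.8])) bar (np.int64(689), array([220.7, 230. , 237.1])) clamp (np.int64(30), array([215.5, 235.9, 240.3])) red (np.int64(89), array([216.7, 224.7, 231. ])) ring (np.int64(22), array([242.2, 245.1, 247.2]))
   lever slope [-0.2 49. ]
top arm (np.int64(28), array([233.6, 235.7, 237.5])) bar (np.int64(853), array([230.9, 237.6, 242.6])) clamp (np.int64(56), array([240.3, 242.8, 259.6])) red (np.int64(105), array([230.9, 234.5, 237.5])) ring (np.int64(33), array([243.6, 250.1, 252.9]))
   lever slope [-0.1 76.2]
```

Clamp top (242.6) is level with the ring's underside, and the lever is still open. Squeeze with 20 N while following towards −x.

jog_arm --rows '[0,0,0,0,0,0,1,-0.1,0.007,0,0,0,0,1,-0.1,0.007,0,0,0,0,1,-0.1,0.007,0,0,0,0,1,-0.1,0.007,0,0,0,0,1,-0.1,0.007,0,0,0,0,1,-0.1,0.007,0,0,0,0,1,0,0,0,0,0,0,1,0,0,0,0,0,0,1]' --newtons 20

```text
clock: 18.98
eef_pos: [552.4, -250.8, 211.6]
eef_rot: [-3.133, -0.353, 1.495]
wrist_force: [-18.8, 5.9, -1.9]
finger_gap: 36.3
finger_force: 19.6
```

jog_arm --rows '[-0.1,0.007,0,0,0,0,1,-0.1,0.007,0,0,0,0,1,-0.1,0.007,0,0,0,0,1,-0.1,0.007,0,0,0,0,1,-0.1,0.007,0,0,0,0,1,-0.1,0.007,0,0,0,0,1,0,0,0,0,0,0,1,0,0,0,0,0,0,1]' --newtons 20

```text
clock: 19.65
eef_pos: [547.0, -250.5, 211.7]
eef_rot: [-3.135, -0.352, 1.495]
wrist_force: [-14.2, 3.0, -3.3]
finger_gap: 25.3
finger_force: 19.9
```

```bash
python3 m.py m3
```

```text
[ 547.  -250.5  211.7] [-14.2   3.   -3.3] 25.299445514941233 19.93420109152794
wrist arm (np.int64(879), array([233.5, 234.3, 235.2])) bar (np.int64(1311), array([229. , 230.9, 236. ])) clamp (np.int64(1957), array([240.6, 241.8, 262.6])) red (np.int64(2513), array([231.8, 233.2, 234.2])) ring (np.int64(822), array([248. , 249.7, 250.6]))
   lever slope [-0.  68.5]
scene arm (np.int64(13), array([228.2, 230.5, 231.9])) bar (np.int64(669), array([219.8, 229.4, 236.4])) clamp (np.int64(29), array([216.3, 235.7, 239.2])) red (np.int64(66), array([219.2, 227.1, 230.9])) ring (np.int64(21), array([242. , 245.1, 247.4]))
   lever slope [ 0.1 92.3]
top arm (np.int64(29), array([232.3, 235.4, 237.3])) bar (np.int64(847), array([230.5, 236.7, 241.8])) clamp (np.int64(60), array([239.6, 242. , 262.9])) red (np.int64(109), array([225.8, 233.3, 236. ])) ring (np.int64(33), array([242.7, 249.7, 252.6]))
   lever slope [-0.1 48.5]
```

jog_arm --rows '[-0.1,0,0,0,0,0,1,-0.05,0,0,0,0,0,1,0,0,0,0,0,0,1,0,0,0,0,0,0,1,0,0,0,0,0,0,1,0,0,0,0,0,0,1,0,0,0,0,0,0,1,0,0,0,0,0,0,1]' --newtons 20

```text
clock: 20.47
eef_pos: [546.5, -250.5, 211.8]
eef_rot: [-3.137, -0.352, 1.496]
wrist_force: [-5.7, 2.2, -6.8]
finger_gap: 24.6
finger_force: 20.0
```

```bash
sed -i 's/precision=1/precision=3/' m.py; python3 m.py m4 | grep -v -e '^scene' -e '^top'; python3 - <<'E'
from h import *
s=load('m4top');H,S,V=hsvm(s['p']);P=cloud(s)
for c,a,l in blobs(((H<=19)|(H>=176))&(S>150)&(V>50),30):
    if 215<c[0]<300 and c[1]>195: print(c,a,np.percentile(P[l][:,2],90),ray(s,*c,105))
E
```

```text
[ 546.479 -250.492  211.77 ] [-5.673  2.242 -6.784] 24.56247009986993 19.98012900352478
wrist arm (np.int64(902), array([233.467, 234.377, 235.267])) bar (np.int64(1246), array([228.685, 230.742, 235.414])) clamp (np.int64(1958), array([240.714, 241.761, 262.483])) red (np.int64(2466), array([232.035, 233.248, 234.184])) ring (np.int64(813), array([248.052, 249.631, 250.704]))
   lever slope [ 0.    70.285]
   lever slope [ 0.102 90.347]
   lever slope [-0.099 46.433]
[240.77906977 211.90697674] 86 118.48550928751928 [474.57671111  97.29499197 105.        ]
[284.13793103 216.13793103] 87 118.52381798340551 [463.63760137 -41.97052389 105.        ]
```

The lever is closed (slope 0, gap 24.6 mm), the clamp is about 1 mm from the ring, and both pods are seated. Handing in.

```bash
python3 -c "
from cell import manip
print(manip.sign_off())"
```

```text
the job is handed in; nothing more can be done
None
```

The job is handed in at about 20.6 s on the robot's clock: both pods are seated and released, and the gripper still holds the light with 20 N, about 1 mm below the ring, with its lever closed; the sign-off returned no verdict.

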